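# Set the ratchet drawing board to its lowest notch

## Task

The tilting drawing board on the bench is propped too steep; set it to its lowest notch. Its ratchet lets it go up only, so lift it by the bar on its far edge through the remaining notches and past the top until it just meets its rubber stop (the pawl is thrown off just before); then lower it slowly fully flat, which re-arms the pawl, lift it just past the first notch, let it down gently until it is carried there, and let go. Never let the board drop or force it against its ratchet or its stop (a firm touch is enough), and leave the pencil, the try square and the roll of tape alone.

Things in the scene. Friction and masses are not known exactly. Their poses are not given: they have to be found in the camera images.
- base: heavy (8 kg) wooden base frame of the drawing board, 200 x 240 mm, stands still on the bench. Origin on the bench top under the middle of the hinge axis; x points from the hinge to the board's far (lifting) edge, y along the hinge axis, z up. On its +y side, y = 115 to 145 mm, stands the ratchet: a toothed steel quadrant about 190 mm high. Keep clear of that side.
- board (a joint): tilt of the plywood board about the hinge, rad: 0 fully flat, grows as the far edge is lifted. Notches carry it at about 0.21, 0.35, 0.49, 0.63 and 0.77 rad. The board drops into a notch from up to 0.12 rad above it. It weighs 0.5 to 0.75 kg (2 to 4 N at the bar when flat) and falls if released between notches; over 1.5 rad/s downward counts as dropped.
- handle (a point): middle of the aluminium lifting bar: round, 14 mm thick, 170 mm long, parallel to the hinge, 250 mm from it in the board's plane, on two flat arms 75 mm either side of the middle. The board's far edge is 60 mm from the bar's axis. Flat, the bar is 55 mm above the bench, free below. It can turn between the fingers. Axes: x from hinge to bar, y along the bar, z normal to the board.
- board_hinge (a point): middle of the hinge axis, 55 mm above the bench; axes as the base. The bar's middle is this point plus 250 mm x (cos tilt along base x, sin tilt up).
- ratchet (a point): point on the quadrant (base x 90, y 124, z 145 mm). Raising the board clicks the brass pawl from notch to notch; it cannot go back down. The red and grey carriage at the top was clamped by hand, its place is not measured: its rubber stop is met somewhere from 1.0 to 1.19 rad, the pawl is thrown off 0.02 to 0.04 rad before. The stop yields 1 mm per 7 N. Stop or pawl may bear 25 N at most.
- pawl_pivot (a point): pivot of the brass pawl on the board's +y side, 150 mm from the hinge. The pawl tip takes the load 127 mm from the hinge, the stop 178 mm: 25 N there is about 10 N pushing down or 18 N pulling up at the bar. Thrown off, the pawl first climbs a brass flap (0.1 to 0.3 rad below the stop, resists a few N: go slowly, bar under 0.1 m/s), then rides down on a red rail; it drops in again below 0.03 rad.
- pencil: loose pencil, 7 x 136 x 7 mm, lying on the bench on the base's -y side; bystander
- try_square: loose try square, 110 x 169 x 16 mm, lying on the bench on the base's +y side; bystander
- masking_tape: loose roll of masking tape, 104 mm diameter, 25 mm high, lying on the bench beyond the base on its +y side; bystander

How it is judged:
By the outcome, as a careful person would: the job done as asked, in the order asked, and still so for the second after the job is handed in, with the robot touching nothing.
It also fails if it takes over 58 s, if anything falls off the work surface, if the arm or the gripper's body presses on something with over 40 N, if the wrist force passes 120 N, or if a joint passes its speed limit or range.

## Robot

A 6-joint arm with a two-finger parallel gripper is mounted at the origin on a cart in front of the work surface, level with it; the furniture and walls round the work are solid. World frame = base frame: x ahead of the robot, y to its left, z up, the work surface at z = 0. Lengths are in m, angles in rad, forces in N, time in s.
With the tool pointing down it reaches from about 0.25 to 0.725 m from the base axis. Payload 4 kg.
Tool frame: the origin (TCP) lies on the centre line of the jaws, within the pads' length; the fingertips stand tip_reach ahead of it and the grasp point (between the pads) lies 5 mm behind it (tip_reach is the distance from the TCP to the fingertips, in m); z points along the fingers, y is the direction in which the jaws open and shut (so a half turn about z gives the same grasp; the last joint's range is limited). The gripper opens to 85 mm and grips with 20 to 120 N. Pads are 22 mm wide; open, the fingers measure 114 mm over their backs; the gripper's body (76 mm by 85 mm) begins 54 mm behind the grasp point. The pads swing forward as they close: fully open they stand 13 mm farther back than shut.
Start: joints at [-1.339, 0.241, 0.005, 1.335, 0, 1.571], TCP at [0.115, -0.487, 0.215] pointing down, gripper open.
Joint ranges: [-2.72, 2.72], [-1.05, 1.87], [-1.09, 1.28], [-1.99, 2.15], [-1.42, 1.44], [-3.14, 3.14]. Speed limits (rad/s): [2.79, 2.79, 3.14, 3.14, 3.14, 3.14].

## Interface

Orientations are given as a unit quaternion [x, y, z, w].
In Python, from workcell import * gives the robot as it stands.
- The arm moves only by the tool arm_command, never from a script. Its arguments are lists of equal length, an entry for each row: "translation": the shift along the tool's x, y, z in cm, a list of three; "turn": the turn about the tool's z in rad; "hand": the closure, from 0 (fully open) to 1 (shut). In form: {"translation": [[x, y, z], ...], "turn": [turn, ...], "hand": [hand, ...]}. A call has 1 to 5 rows; each row is the pose to reach, as a shift and turn from the pose commanded when the call began, along the tool's axes at that moment; what a row does not reach only later rows make up. A row lasts 1/12 s, in which the tool goes at most 41.7 mm and 7.16 degrees, less where a joint would pass 70% of its speed; a pose out of reach is approached as far as the arm can. A call with a gripper value outside its range is refused whole. The fingers move at their own pace and stop on an object; the grip force is fixed at half the most. Time passes only in rows, so rows that repeat a pose let the fingers close. It gives the time, the measured TCP pose, the force and the opening at its end, in the units of the state.
- get_obs(): the state, without advancing time (a new reading comes with each control period).
- camera(name): name is "scene" or "side" or "wrist"; returns (picture, depth): 480x640x3 uint8, red, green, blue; 480x640 float32, m along the optical axis (not along the pixel's ray), 0 where there is no reading.
- camera_info(name): a dict with "mtx" (3x3 intrinsics, pixels), "world_to_cam" (4x4, takes a point from world to camera coordinates). Camera axes: x right, y down, z forward; pixel columns grow to the right and rows downward; lengths in m; the calibration is good to about 2 mm. A picture is of the moment at which its call begins: read the wrist's pose just before it. camera_info takes no time and is no camera call; for the wrist camera it gives the pose at the moment of the call.
- job_done(): hands the job in, once; it reports no verdict.
Trained networks look in the newest picture that a camera, given by its name, has taken for a name from the list of things; names that differ only in an ending like _2 or _b are one class to them, and where a whole thing is asked for, a point or a joint stands for the part that bears it (a point fixed in the world has none). Each returns a list of dicts, best first, with "conf" (0 to 1); they miss things now and then, are a little off and sometimes report something else, mostly with a low value. They report only what shows in the picture. A call takes as long as a camera call.
- search_frame(camera, name): "location" ([row, column] in pixels, amid what is visible of it).
- spot_point(camera, name): "location" ([row, column] in pixels: a listed point, or the origin of a listed thing).
The state is a dict: "clock": time; "joint_pos": joint angles; "joint_vel": joint speeds; "tau": joint torques, N m; "eef_pos": TCP position; "tool_rot": TCP orientation; "ft_force": force on the tool from outside, world axes, zero at the start; "ft_torque": the same for the moment, N m; "grip_width": finger opening in m.
Only numpy, scipy, OpenCV 4.12 (cv2) and the standard library are available. Lean on these libraries where they do the work, as an engineer would, in place of code of your own. Each camera call takes 0.05 s, during which the arm holds its last target. There are 200 camera calls.

## Working session

There is one attempt and no reset: what is moved stays moved. The work goes in short steps, Python scripts to look and compute and a tool call to move; the robot and the scene stay as the last step left them, time stands still between calls to the robot, and variables do not carry over. Pictures are saved under pics/ and viewed, about 8 in all and at most 12, crops included, and the job is handed in when it is done.

Besides the shell and the picture viewer there is one more tool, called after "Call:" in YAML: its name, and indented under it one key for each argument. arm_command: Moves the arm, as the interface text tells. Its arguments: {"type":"object","properties":{"translation":{"type":"array","items":{"type":"array","items":{"type":"number"}}},"turn":{"type":"array","items":{"type":"number"}},"hand":{"type":"array","items":{"type":"number"}}},"required":["translation","turn","hand"]}

```bash
mkdir -p pics; cat > h.py <<'E'
from workcell import *
import numpy as np, cv2
from scipy.spatial.transform import Rotation as R
def snap(cam,fn=None):
    inf=camera_info(cam); p,d=camera(cam)
    if fn: cv2.imwrite('pics/'+fn,cv2.cvtColor(p,cv2.COLOR_RGB2BGR))
    return p,d,inf
def px2w(d,inf,r,c,z=None,win=2):
    K=np.array(inf['mtx']);T=np.linalg.inv(np.array(inf['world_to_cam']))
    r,c=int(round(r)),int(round(c))
    if z is None:
        w=d[max(r-win,0):r+win+1,max(c-win,0):c+win+1]; w=w[w>0]
        if len(w)==0: return None
        z=np.median(w)
    q=np.array([(c-K[0,2])/K[0,0]*z,(r-K[1,2])/K[1,1]*z,z,1])
    return (T@q)[:3]
def w2px(inf,p):
    K=np.array(inf['mtx']);q=np.array(inf['world_to_cam'])@np.r_[p,1]
    u=K@q[:3]; return (u[1]/u[2],u[0]/u[2])
E
python3 - <<'E'
from h import *
np.set_printoptions(precision=4,suppress=True)
o=get_obs();print(o)
for cam in ['scene','side']:
    p,d,inf=snap(cam,cam+'0.png')
    print(cam,np.linalg.inv(np.array(inf['world_to_cam'])))
    for n in ['handle','board_hinge','base','ratchet','pawl_pivot','pencil','try_square','masking_tape']:
        for e in spot_point(cam,n)[:2]:
            print(n,round(e['conf'],2),np.round(e['location'],1),px2w(d,inf,*e['location']))
E
```

```text
{'clock': 0.0, 'joint_pos': array([-1.339 ,  0.2414,  0.0037,  1.3352,  0.    ,  1.5708]), 'joint_vel': array([-0.0001, -0.0015, -0.0001,  0.0011, -0.0026, -0.0005]), 'tau': array([ -0.0002, -37.2315,  25.2409,   0.0171,  -0.0001,  -0.    ]), 'eef_pos': array([ 0.1147, -0.486 ,  0.214 ]), 'tool_rot': array([ 0.9933,  0.1156, -0.0001, -0.001 ]), 'ft_force': array([-0.1006,  0.181 , -0.8604]), 'ft_torque': array([-0.016 ,  0.0265,  0.0171]), 'grip_width': 0.08553625227124208}
scene [[-0.5265 -0.4097  0.745  -0.0723]
 [-0.8499  0.2775 -0.448   0.6017]
 [-0.0232 -0.869  -0.4943  0.5488]
 [ 0.      0.      0.      1.    ]]
handle 0.93 [179.  358.3] [0.618  0.0869 0.1765]
board_hinge 0.8 [283.8 414.1] [0.3963 0.1172 0.051 ]
base 0.74 [303.9 413.8] [0.3865 0.1218 0.0122]
ratchet 0.75 [231.4 331.9] [0.5393 0.2052 0.1249]
pawl_pivot 0.89 [232.8 323.6] [0.5325 0.2277 0.1311]
pencil 0.45 [274.7 259.5] [ 0.6517  0.318  -0.002 ]
try_square 0.7 [322.3 284.4] [ 0.4909  0.3443 -0.0011]
masking_tape 0.68 [272.2 259.3] [ 0.6642  0.3147 -0.0029]
side [[ 0.9289 -0.1985  0.3127  0.2267]
 [-0.3703 -0.4733  0.7993 -0.6256]
 [-0.0107 -0.8582 -0.5132  0.6484]
 [ 0.      0.      0.      1.    ]]
handle 0.73 [234.2 365.8] [0.6138 0.0736 0.1763]
board_hinge 0.88 [298.3 253.1] [0.4031 0.1147 0.0621]
base 0.77 [323.1 252.8] [0.3952 0.0986 0.0163]
ratchet 0.97 [223.6 281.8] [0.5035 0.2284 0.1406]
pawl_pivot 0.64 [232.3 303.5] [0.5411 0.2016 0.1276]
try_square 0.78 [258.1 266.8] [0.4596 0.2014 0.085 ]
masking_tape 0.75 [242.9 331.9] [0.5637 0.1129 0.1465]
```

View pics/scene0.png

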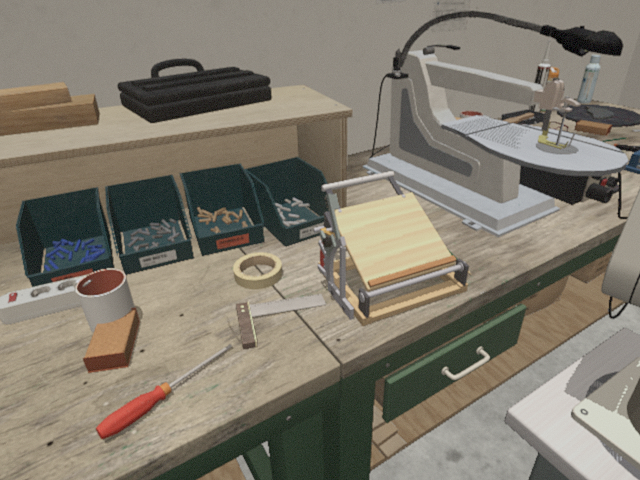

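View pics/side0.png

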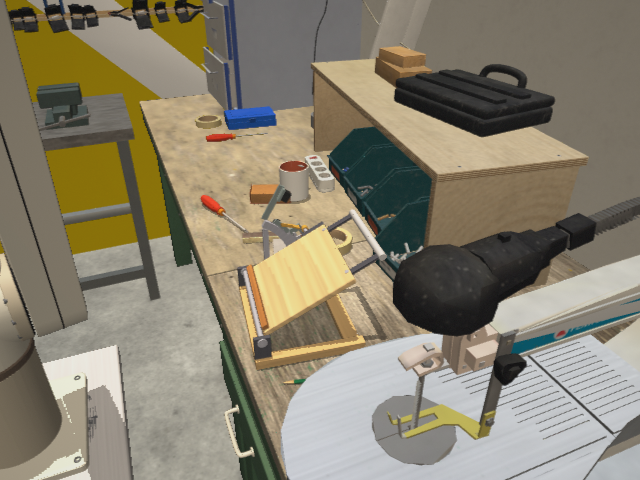

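The far edge with its lifting bar points away from the robot, and the saw table lies on the −y side. I'll fit the board plane to get yaw and tilt, and map obstacle heights.

```bash
python3 - <<'E'
from h import *
np.set_printoptions(precision=4,suppress=True)
H=np.full((22,26),-1.)  # x 0..1.1? cells 5cm ; y -0.7..0.6
allp=[]
for cam in ['scene','side']:
    p,d,inf=snap(cam)
    K=np.array(inf['mtx']);T=np.linalg.inv(np.array(inf['world_to_cam']))
    r,c=np.nonzero(d>0);z=d[r,c]
    P=(T@np.c_[(c-K[0,2])/K[0,0]*z,(r-K[1,2])/K[1,1]*z,z,np.ones_like(z)].T).T[:,:3]
    allp.append(P)
    # board plane
    m=(P[:,0]>.38)&(P[:,0]<.62)&(P[:,1]>.0)&(P[:,1]<.18)&(P[:,2]>.075)&(P[:,2]<.17)
    Q=P[m];rng=np.random.default_rng(0);best=0
    for i in range(300):
        a=Q[rng.choice(len(Q),3,False)];n=np.cross(a[1]-a[0],a[2]-a[0])
        if np.linalg.norm(n)<1e-4: continue
        n/=np.linalg.norm(n);k=abs((Q-a[0])@n)<.002
        if k.sum()>best: best=k.sum();B=k
    S=Q[B];cen=S.mean(0);n=np.linalg.svd(S-cen,full_matrices=False)[2][2];n*=np.sign(n[2])
    yaw=np.arctan2(-n[1],-n[0]);tilt=np.arccos(n[2]);print(cam,len(Q),best,'n',n,'yaw',yaw,'tilt',tilt,'cen',cen)
    ex=np.array([np.cos(yaw),np.sin(yaw),0]);ey=np.array([-ex[1],ex[0],0])
    # bar cloud: close to a guess
    for n_ in ['handle','board_hinge']:
        e=spot_point(cam,n_)[0]['location'];
        C=np.linalg.inv(np.array(inf['world_to_cam']))[:3,3];v=px2w(d,inf,*e,z=1.)-C
        print(n_,e,'ray',C,v)
        globals()[n_+cam]=(C,v/np.linalg.norm(v))
for n_ in ['handle','board_hinge']:
    A=np.zeros((3,3));b=np.zeros(3)
    for cam in ['scene','side']:
        C,v=globals()[n_+cam];M=np.eye(3)-np.outer(v,v);A+=M;b+=M@C
    x=np.linalg.solve(A,b);print(n_,'tri',x,[np.linalg.norm(np.cross(x-globals()[n_+cam][0],globals()[n_+cam][1])) for cam in ['scene','side']])
P=np.vstack(allp);np.save('cloud.npy',P)
print('heights cm, rows x from .0 step .05, cols y from -.65')
for i in range(20):
    row=[]
    for j in range(24):
        m=(P[:,0]//.05==i)&((P[:,1]+.65)//.05==j)&(P[:,2]<.7)
        row.append('%3d'%(100*np.percentile(P[m,2],99)) if m.sum()>3 else '  .')
    print('%.2f'%(i*.05),' '.join(row))
E
```

```text
scene 5979 4989 n [-0.4588  0.0638  0.8863] yaw -0.13815658154832236 tilt 0.4815836466187826 cen [0.4921 0.0958 0.1105]
handle [177.9, 357.8] ray [-0.0723  0.6017  0.5488] [ 0.7441 -0.5549 -0.3988]
board_hinge [230.8, 323.5] ray [-0.0723  0.6017  0.5488] [ 0.7353 -0.4549 -0.5025]
side 5795 4751 n [-0.4622  0.0632  0.8845] yaw -0.13598772791702035 tilt 0.4853636270621806 cen [0.4937 0.0836 0.1124]
handle [232.6, 366.7] ray [ 0.2267 -0.6256  0.6484] [ 0.422   0.7584 -0.5103]
board_hinge [299.6, 253.4] ray [ 0.2267 -0.6256  0.6484] [ 0.1853  0.7792 -0.6221]
handle tri [0.6219 0.0825 0.1742] [np.float64(0.0023889520918717795), np.float64(0.0023889520918718137)]
board_hinge tri [0.4737 0.195  0.077 ] [np.float64(0.08907932609100526), np.float64(0.0890793260910052)]
heights cm, rows x from .0 step .05, cols y from -.65
0.00   .   .   .   .   .   .   .   .   .   .   .  17  23   5   2   0   0   .   .   .   .   .   .   .
0.05   .   .   .   .   .   .   .   .   .   .   0  39  29  29  27   0   0   .   .   .   .   .   . -86
0.10   .   .   .   .   .   .   .   .   .   0  56  52  31   0  32   0   0 
[... 1044 characters left out ...]
 .   .   .   .  20  45  33  20   3   0   .   .   0   0   0   0   0   0   2   2   2   0   0   0
0.70   .   .   .   .  20  46  33  20   3   0   .   .   0  29  29  29  29  29   0   2   0   0   0   0
0.75   .   .   .   .   4  46  45   3   3   0   0   .   .  29  29  29  29  29  29  29  29  29  29  29
0.80   .   .   .   .   .  37  45  11   3   0   0   0   0  29  29  29  29  29  29  29  29  29  29  29
0.85   .   .   .   .   .  37  44  39   3   0   0   0   .  29  29  34  35  35  35  35  35  35  29  29
0.90   .   .   .   .   .  36  39  40   3   0   0   0  29  29  29  35  36  36  36  36  36  36  29  34
0.95   .   .   .   .   .   .  30  31   3   0   0   .  29  29  29  35  36  36  36  36  36  36  33  34
```

Call:
arm_command:
  translation:
    - [0, -3.2, -2.3]
    - [0, -6.4, -4.6]
    - [0, -9.6, -6.9]
    - [0, -12.8, -9.2]
    - [0, -16, -11.5]
  turn: [-0.12, -0.24, -0.36, -0.48, -0.6]
  hand: [0.4, 0.4, 0.4, 0.4, 0.4]

```text
clock: 1.62
eef_pos: [0.0777, -0.3293, 0.3308]
tool_rot: [0.914, 0.407, 0.0, -0.0]
ft_force: [0.5, -1.1, 0.7]
grip_width: 0.0511
```

```bash
cat >> h.py <<'E'
def plan(pos,yang,pts):
    """pos commanded, y-tool world angle; world pts -> cm shifts in tool axes"""
    y=np.array([np.cos(yang),np.sin(yang),0]);z=np.array([0,0,-1.]);x=np.cross(y,z)
    for p in pts: print(np.round((np.stack([x,y,z])@(np.array(p)-pos))*100,1))
def yang():
    m=R.from_quat(get_obs()['tool_rot']).as_matrix();return np.arctan2(m[1,1],m[0,1])
E
python3 - <<'E'
from h import *
o=get_obs();print(o['clock'],o['eef_pos'],yang(),o['grip_width'],o['joint_pos'],o['ft_force'])
P=np.load('cloud.npy')
for y in (0,.05,.1,.15):
    m=(P[:,2]>.1)&(P[:,2]<.4)&(P[:,0]>.66)&(P[:,0]<.9)&(abs(P[:,1]-y)<.025);print(y,np.percentile(P[m,0],[0,1,5]),P[m][:,2].min() if m.any() else 0)
plan(o['eef_pos'],yang(),[(.25,-.2,.35)])
E
```

```text
1.6167 [ 0.07772387 -0.32928841  0.33075635] -0.7330857839445604 0.05114067032117405 [-1.33903049e+00 -1.06639784e-01 -7.37700033e-02  1.60386311e+00
  2.91075645e-05  9.64851630e-01] [ 0.52780724 -1.11567     0.72147298]
0 [0.73888253 0.75808522 0.78373224] 0.13971885477552815
0.05 [0.71820449 0.72284293 0.72696731] 0.1000284520746979
0.1 [0.72495761 0.72752502 0.72958614] 0.10009259798628428
0.15 [0.73190696 0.73425972 0.73707905] 0.2761551912589728
[21.1  4.2 -1.9]
```

Call:
arm_command:
  translation:
    - [4, 0.8, -0.4]
    - [8, 1.6, -0.8]
    - [12, 2.4, -1.2]
    - [16, 3.2, -1.6]
    - [20, 4, -2]
  turn: [-0.12, -0.24, -0.36, -0.48, -0.6]
  hand: [0.4, 0.4, 0.4, 0.4, 0.4]

```text
clock: 2.03
eef_pos: [0.2433, -0.2087, 0.3506]
tool_rot: [0.753, 0.658, 0.0, 0.001]
ft_force: [0.3, -0.8, 0.2]
grip_width: 0.0515
```

```bash

python3 - <<'E'
from h import *
o=get_obs();print(o['clock'],o['eef_pos'],yang(),o['joint_pos'],o['ft_force'])
plan(o['eef_pos'],yang(),[(.34,-.02,.35),(.47,.06,.35),(.622,.0825,.27)])
E
```

```text
2.0333 [ 0.24325206 -0.20867759  0.35063165] -0.13440635158397696 [-7.08927356e-01 -1.41335431e-01 -5.20974142e-02  1.65800402e+00
 -1.15651633e-04  9.96276191e-01] [ 0.30411465 -0.84391622  0.2088889 ]
[20.   7.1  0.1]
[29.7 18.9  0.1]
[33.9 33.6  8.1]
```

Call:
arm_command:
  translation:
    - [3.9, 1.4, 0]
    - [7.8, 2.8, 0]
    - [11.7, 4.2, 0]
    - [15.6, 5.6, 0]
    - [19.5, 7, 0]
  turn: [0, 0, 0, 0, 0]
  hand: [0.4, 0.4, 0.4, 0.4, 0.4]

```text
clock: 2.45
eef_pos: [0.3391, -0.0245, 0.3503]
tool_rot: [0.754, 0.656, 0.0, 0.001]
ft_force: [1.7, -1.7, 0.0]
grip_width: 0.0511
```

Call:
arm_command:
  translation:
    - [2.5, 3, 0]
    - [5, 6, 0]
    - [7.5, 9, 0]
    - [10, 12, 0]
    - [12, 15.5, 0]
  turn: [0, 0, 0, 0, 0]
  hand: [0.4, 0.4, 0.4, 0.4, 0.4]

```text
clock: 2.87
eef_pos: [0.5098, 0.0729, 0.3502]
tool_rot: [0.754, 0.657, 0.0, 0.0]
ft_force: [0.2, -0.1, 0.4]
grip_width: 0.0514
```

Call:
arm_command:
  translation:
    - [0.5, 3, 1.6]
    - [1, 6, 3.2]
    - [1.5, 9, 5]
    - [2, 11, 7]
    - [2, 11, 8]
  turn: [0, 0, 0, 0, 0]
  hand: [0.4, 0.4, 0.4, 0.4, 0.4]

```text
clock: 3.28
eef_pos: [0.6229, 0.0755, 0.2643]
tool_rot: [0.755, 0.656, -0.002, -0.001]
ft_force: [-1.5, -0.6, -0.5]
grip_width: 0.0513
```

```bash

python3 - <<'E'
from h import *
np.set_printoptions(precision=4,suppress=True)
o=get_obs();print(o['clock'],o['eef_pos'],yang(),o['joint_pos'],o['ft_force'])
import workcell
print([k for k in dir(workcell) if 'tip' in k.lower()], globals().get('tip_reach'))
p,d,inf=snap('wrist','wrist0.png')
print(np.linalg.inv(np.array(inf['world_to_cam'])))
for n in ['handle','board_hinge']:
    for e in spot_point('wrist',n)[:2]: print(n,e['conf'],e['location'],px2w(d,inf,*e['location']))
for cam in ['scene','side']:
    p,d,inf=snap(cam)
    for n in ['handle','board_hinge']:
        for e in spot_point(cam,n)[:2]: print(cam,n,e['conf'],e['location'],px2w(d,inf,*e['location']))
E
```

```text
3.2833 [0.6229 0.0755 0.2643] -0.1391192155713177 [ 0.1206  0.504   0.5167  1.5882 -0.0001  1.8305] [-1.5287 -0.6094 -0.5095]
['tip_reach'] 0.014
[[ 0.9903 -0.1311 -0.0467  0.6336]
 [-0.1391 -0.9455 -0.2944  0.1505]
 [-0.0055  0.2981 -0.9545  0.4242]
 [ 0.      0.      0.      1.    ]]
handle 0.59 [220.0, 308.7] [0.6197 0.0884 0.1797]
handle 0.41 [312.2, 221.3] [0.5869 0.0874 0.3028]
scene handle 0.9 [178.7, 357.2] [0.6184 0.0892 0.177 ]
scene board_hinge 0.65 [280.6, 412.4] [0.3983 0.1211 0.0582]
scene board_hinge 0.41 [272.8, 257.7] [ 0.6599  0.3189 -0.0013]
side handle 0.76 [236.9, 364.2] [0.7442 0.3185 0.0035]
side board_hinge 0.76 [299.8, 249.9] [0.3979 0.1186 0.0561]
```

View pics/wrist0.png

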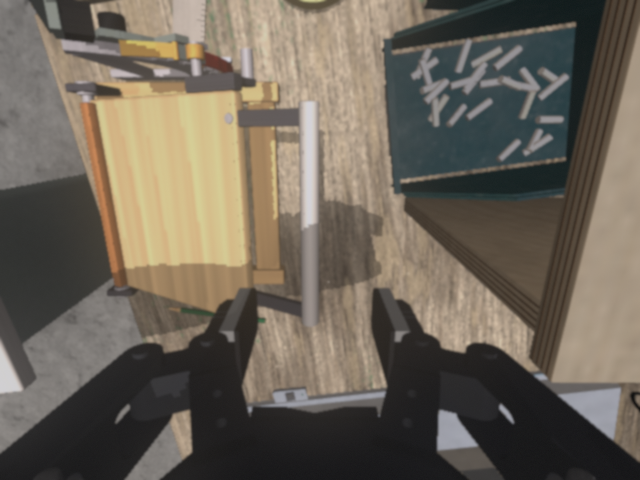

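```bash

python3 - <<'E'
from h import *
np.set_printoptions(precision=4,suppress=True)
p,d,inf=snap('wrist')
for rc in [(130,309),(180,309),(220,309),(260,309),(310,310),(105,309),(322,310),(60,388),(120,390),(180,398),(200,410),(300,530),(370,540),(240,255),(95,250)]:
    print(rc,px2w(d,inf,*rc))
o=get_obs();print(o['eef_pos'],yang())
E
```

```text
(130, 309) [0.627  0.1503 0.1791]
(180, 309) [0.622  0.1159 0.1791]
(220, 309) [0.6177 0.0862 0.179 ]
(260, 309) [0.6131 0.0544 0.1792]
(310, 310) [0.6077 0.0112 0.1794]
(105, 309) [0.6294 0.1664 0.1795]
(322, 310) [ 0.5892 -0.1057  0.001 ]
(60, 388) [0.7114 0.2044 0.0571]
(120, 390) [0.7092 0.1485 0.0574]
(180, 398) [0.7132 0.0861 0.0572]
(200, 410) [0.7317 0.0559 0.0297]
(300, 530) [0.7293 0.0512 0.2706]
(370, 540) [ 0.9088 -0.225   0.0102]
(240, 255) [0.5356 0.0246 0.0018]
(95, 250) [0.5661 0.1959 0.021 ]
[0.6207 0.0753 0.2716] -0.13901749514860548
```

Call:
arm_command:
  translation:
    - [1.1, -0.4, 0]
    - [1.1, -0.4, 3]
    - [1.1, -0.4, 6]
    - [1.1, -0.4, 8.5]
    - [1.1, -0.4, 10.4]
  turn: [0, 0, 0, 0, 0]
  hand: [0.4, 0.4, 0.4, 0.4, 0.4]

```text
clock: 4.2
eef_pos: [0.6167, 0.0877, 0.1638]
tool_rot: [0.754, 0.657, -0.001, -0.001]
ft_force: [-0.2, -0.1, 0.2]
grip_width: 0.051
```

Call:
arm_command:
  translation:
    - [0, 0, 0]
    - [0, 0, 0]
    - [0, 0, 0]
  turn: [0, 0, 0]
  hand: [0.4, 0.6, 0.7]

```text
clock: 4.45
eef_pos: [0.6189, 0.0874, 0.1677]
tool_rot: [0.754, 0.656, 0.001, 0.001]
ft_force: [0.0, -0.1, 0.5]
grip_width: 0.0276
```

```bash

python3 - <<'E'
from h import *
np.set_printoptions(precision=4,suppress=True)
o=get_obs();print(o['clock'],o['eef_pos'],yang(),o['ft_force'],o['grip_width'])
p,d,inf=snap('wrist','wrist1.png')
E
```

```text
4.45 [0.6189 0.0874 0.1677] -0.1385228732603297 [ 0.0461 -0.0806  0.4907] 0.027625055788829716
```

View pics/wrist1.png

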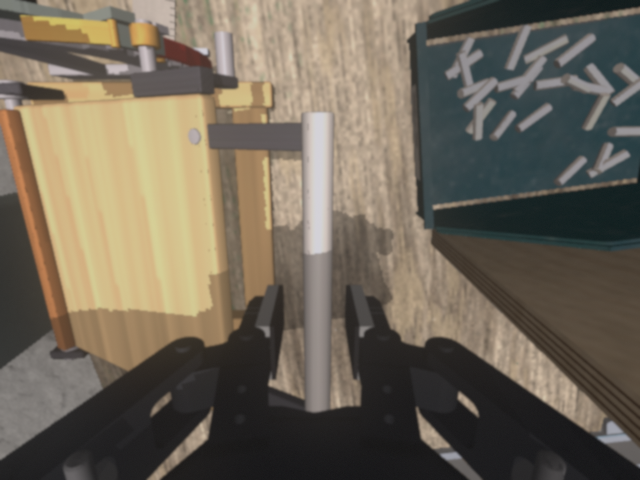

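The bar (column 317) lies centred between the finger pads (columns 282 and 348). I'll close on it.

Call:
arm_command:
  translation:
    - [0, 0, 0]
    - [0, 0, 0]
    - [0, 0, 0]
    - [0, 0, 0]
    - [0, 0, 0]
  turn: [0, 0, 0, 0, 0]
  hand: [0.8, 0.9, 1, 1, 1]

```text
clock: 4.92
eef_pos: [0.6183, 0.0868, 0.1662]
tool_rot: [0.755, 0.656, 0.0, 0.0]
ft_force: [0.1, 0.6, 1.2]
grip_width: -0.0
```

```bash
cat > arc.py <<'E'
from h import *
import sys
np.set_printoptions(precision=4,suppress=True)
# tilt now & schedule of radii moves: prints (y,z) shifts cm for arc from t0 to t1 in n rows
def arc(t0,t1,n):
    for i in range(1,n+1):
        t=t0+(t1-t0)*i/n
        s='' if i%5 else '  |'
        print(f'{t:.3f} [0, {25*(np.cos(t)-np.cos(t0)):.2f}, {-25*(np.sin(t)-np.sin(t0)):.2f}]')
if __name__=='__main__':
    o=get_obs();f=o['ft_force'];e=o['eef_pos']
    ex=np.array([np.cos(-.139),np.sin(-.139),0]);h=np.array([.3996,.1176,.055])
    b=e+[0,0,.005]-h; rx=b@ex; print('t',o['clock'],'eef',e,'w',o['grip_width'],'rx,rz',rx,b[2],'r',np.hypot(rx,b[2]),'tilt',np.arctan2(b[2],rx),'F',f,'Fx',f@ex)
    a=[float(v) for v in sys.argv[1:]]
    for i in range(0,len(a)-1): print('--');arc(a[i],a[i+1],5)
E
python3 arc.py .488 .57 .67 .77 .87 .95
```

```text
t 4.9167 eef [0.6183 0.0868 0.1662] w -7.237165566606498e-06 rx,rz 0.22084061018067128 0.11623603755564704 r 0.24956240007583072 tilt 0.4844925999739921 F [0.149  0.5861 1.1863] Fx 0.06639883395433518
--
0.504 [0, -0.20, -0.36]
0.521 [0, -0.40, -0.72]
0.537 [0, -0.60, -1.07]
0.554 [0, -0.82, -1.42]
0.570 [0, -1.03, -1.77]
--
0.590 [0, -0.27, -0.42]
0.610 [0, -0.56, -0.83]
0.630 [0, -0.85, -1.24]
0.650 [0, -1.15, -1.64]
0.670 [0, -1.45, -2.03]
--
0.690 [0, -0.31, -0.39]
0.710 [0, -0.64, -0.77]
0.730 [0, -0.97, -1.15]
0.750 [0, -1.30, -1.52]
0.770 [0, -1.65, -1.88]
--
0.790 [0, -0.35, -0.36]
0.810 [0, -0.71, -0.70]
0.830 [0, -1.08, -1.04]
0.850 [0, -1.45, -1.38]
0.870 [0, -1.83, -1.70]
--
0.886 [0, -0.31, -0.26]
0.902 [0, -0.62, -0.51]
0.918 [0, -0.94, -0.75]
0.934 [0, -1.26, -0.99]
0.950 [0, -1.58, -1.23]
```

```bash
python3 - <<'E'
from h import *
np.set_printoptions(precision=4,suppress=True)
p,d,i1=snap('wrist'); q,d2,i2=snap('side')
e=get_obs()['eef_pos']; r,c=map(int,w2px(i2,e)); print(r,c)
a=cv2.resize(q[r-75:r+75,c-100:c+100],(533,400),interpolation=cv2.INTER_CUBIC)
b=cv2.resize(p[180:480,170:470],(400,400))[:, :267*0+260]
b=cv2.resize(p[200:480,220:400],(257,400))
cv2.imwrite('pics/c2.png',cv2.cvtColor(np.hstack([a,b]),cv2.COLOR_RGB2BGR))
E
```

```text
234 364
```

View pics/c2.png

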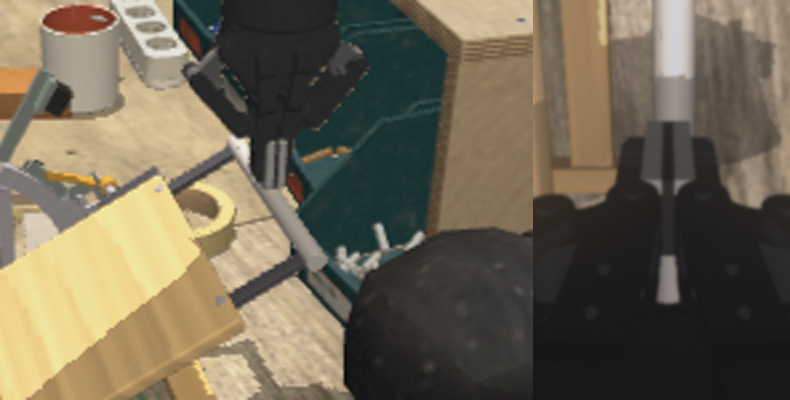

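```bash
python3 - <<'E'
from h import *
np.set_printoptions(precision=3,suppress=True,linewidth=200)
p,d,i1=snap('wrist');print(get_obs()['eef_pos'],w2px(i1,get_obs()['eef_pos']))
for r in (240,270,290,300,310,320,330,345,370,400):
    print(r,[ (c,*np.round(px2w(d,i1,r,c,win=0)[[0,2]],3)) if d[r,c]>0 else (c,) for c in (285,300,306,311,314,318,323,330,345)])
q,d2,i2=snap('side')
for r in range(212,252,4): print(r,[(c,*np.round(px2w(d2,i2,r,c,win=0),3)) for c in (356,362,367,372) if d2[r,c]>0])
E
```

```text
[0.618 0.087 0.166] (np.float64(285.59872488900635), np.float64(315.6322636388935))
240 [(285, np.float64(0.585), np.float64(-0.0)), (300, np.float64(0.599), np.float64(0.0)), (306, np.float64(0.618), np.float64(0.176)), (311, np.float64(0.62), np.float64(0.178)), (314, np.float64(0.621), np.float64(0.179)), (318, np.float64(0.623), np.float64(0.18)), (323, np.float64(0.625), np.float64(0.18)), (330, np.float64(0.628), np.float64(0.178)), (345, np.float64(0.643), np.float64(0.001))]
270 [(285, np.float64(0.58), np.float64(0.002)), (300, np.float64(0.595), np.float64(-0.0)), (306, np.float64(0.615), np.float64(0.176)), (311, np.float64(0.618), np.float64(0.178)), (314, np.float64(0.619), np.float64(0.179)), (318, np.float64(0.621), np.float64(0.18)), (323, np.float64(0.623), np.float64(0.18)), (330, np.float64(0.627), np.float64(0.178)), (345, np.float64(0.64), np.float64(0.001))]
290 [(285, np.float64(0.576), np.float64(0.002)), (300, np.float64(0.613), np.float64(0.193)), (306, np.float64(0.615), np.float64(0.193)), (311, np.float64(0.618), np.float64(0.195)), (314, np.float64(0.619
[... 4960 characters left out ...]
oat64(0.736), np.float64(0.312), np.float64(0.001)), (367, np.float64(0.61), np.float64(0.062), np.float64(0.171)), (372, np.float64(0.613), np.float64(0.049), np.float64(0.178))]
244 [(356, np.float64(0.714), np.float64(0.302), np.float64(-0.001)), (362, np.float64(0.727), np.float64(0.295), np.float64(0.001)), (367, np.float64(0.74), np.float64(0.293), np.float64(-0.001)), (372, np.float64(0.607), np.float64(0.037), np.float64(0.177))]
248 [(356, np.float64(0.707), np.float64(0.287), np.float64(-0.001)), (362, np.float64(0.719), np.float64(0.28), np.float64(-0.0)), (367, np.float64(0.729), np.float64(0.273), np.float64(0.001)), (372, np.float64(0.606), np.float64(0.035), np.float64(0.17))]
```

Both depth views put the shut fingertips at z ≈ 0.185, above the bar top (0.179). The TCP reading says 0.152, so the jaws closed over the bar. I'll open and go 3.3 cm lower.

Call:
arm_command:
  translation:
    - [0, 0, -0.5]
    - [0, 0, -0.5]
    - [0, 0, -0.5]
    - [0, 0, -0.5]
    - [0, 0, -0.5]
  turn: [0, 0, 0, 0, 0]
  hand: [0.4, 0.4, 0.4, 0.4, 0.4]

```text
clock: 5.53
eef_pos: [0.6181, 0.0868, 0.1709]
tool_rot: [0.755, 0.656, -0.0, -0.0]
ft_force: [-0.0, -0.2, -1.0]
grip_width: 0.0513
```

Call:
arm_command:
  translation:
    - [0, 0, 0.5]
    - [0, 0, 1.5]
    - [0, 0, 2.5]
    - [0, 0, 3.3]
    - [0, 0, 3.8]
  turn: [0, 0, 0, 0, 0]
  hand: [0.4, 0.4, 0.4, 0.4, 0.4]

```text
clock: 5.95
eef_pos: [0.6169, 0.0866, 0.1305]
tool_rot: [0.754, 0.656, -0.001, -0.001]
ft_force: [-1.2, -1.2, -0.5]
grip_width: 0.051
```

Call:
arm_command:
  translation:
    - [0, 0, 0]
    - [0, 0, 0]
    - [0, 0, 0]
    - [0, 0, 0]
    - [0, 0, 0]
  turn: [0, 0, 0, 0, 0]
  hand: [0.5, 0.6, 0.7, 0.8, 0.8]

```text
clock: 6.37
eef_pos: [0.6188, 0.0868, 0.1337]
tool_rot: [0.755, 0.656, 0.001, 0.001]
ft_force: [0.2, -0.2, 1.1]
grip_width: 0.0171
```

```bash
python3 arc.py; python3 - <<'E'
from h import *
p,d,i1=snap('wrist'); q,d2,i2=snap('side')
r,c=234,364
a=cv2.resize(q[r-75:r+75,c-100:c+100],(533,400),interpolation=cv2.INTER_CUBIC)
b=cv2.resize(p[200:480,220:400],(257,400))
cv2.imwrite('pics/c3.png',cv2.cvtColor(np.hstack([a,b]),cv2.COLOR_RGB2BGR))
E
```

```text
t 6.3667 eef [0.6188 0.0868 0.1337] w 0.017085631892636687 rx,rz 0.22135733833219798 0.08365141136759749 r 0.2366360704907563 tilt 0.361312579451074 F [ 0.2383 -0.1552  1.0682] Fx 0.2575237330595068
```

View pics/c3.png

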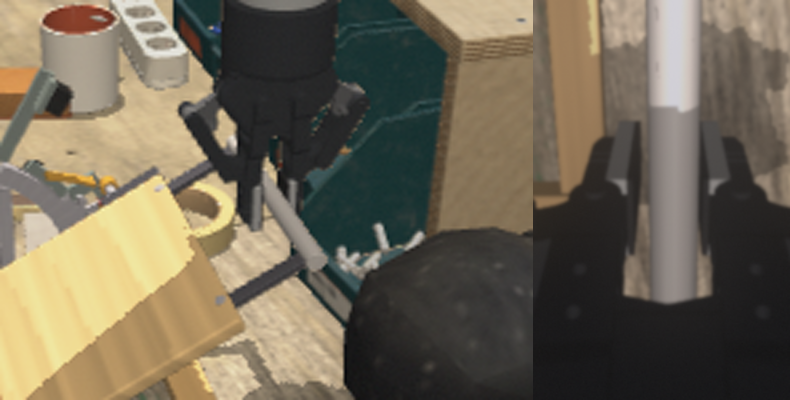

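The fingers now straddle the bar. I'll close.

Call:
arm_command:
  translation:
    - [0, 0, 0]
    - [0, 0, 0]
    - [0, 0, 0]
    - [0, 0, 0]
    - [0, 0, 0]
  turn: [0, 0, 0, 0, 0]
  hand: [0.9, 1, 1, 1, 1]

```text
clock: 6.88
eef_pos: [0.6203, 0.0866, 0.1341]
tool_rot: [0.755, 0.656, 0.002, 0.002]
ft_force: [5.9, -0.4, 1.2]
grip_width: 0.0123
```

```bash
sed -i "s/b=e+\[0,0,.005\]-h/b=e+[0,0,.0386]-h/" arc.py; python3 arc.py .488 .57 .67 .77 .86 .94
```

```text
t 6.8833 eef [0.6203 0.0866 0.1341] w 0.012312984255889853 rx,rz 0.22283301077087211 0.11772316687699227 r 0.25201844120770167 tilt 0.4860321638696059 F [ 5.8992 -0.3881  1.1964] Fx 5.896065870387209
--
0.504 [0, -0.20, -0.36]
0.521 [0, -0.40, -0.72]
0.537 [0, -0.60, -1.07]
0.554 [0, -0.82, -1.42]
0.570 [0, -1.03, -1.77]
--
0.590 [0, -0.27, -0.42]
0.610 [0, -0.56, -0.83]
0.630 [0, -0.85, -1.24]
0.650 [0, -1.15, -1.64]
0.670 [0, -1.45, -2.03]
--
0.690 [0, -0.31, -0.39]
0.710 [0, -0.64, -0.77]
0.730 [0, -0.97, -1.15]
0.750 [0, -1.30, -1.52]
0.770 [0, -1.65, -1.88]
--
0.788 [0, -0.32, -0.32]
0.806 [0, -0.64, -0.63]
0.824 [0, -0.97, -0.94]
0.842 [0, -1.30, -1.25]
0.860 [0, -1.64, -1.54]
--
0.876 [0, -0.31, -0.26]
0.892 [0, -0.61, -0.51]
0.908 [0, -0.93, -0.76]
0.924 [0, -1.25, -1.00]
0.940 [0, -1.57, -1.24]
```

Call:
arm_command:
  translation:
    - [0, -0.05, -0.36]
    - [0, -0.25, -0.72]
    - [0, -0.45, -1.07]
    - [0, -0.67, -1.42]
    - [0, -0.9, -1.8]
  turn: [0, 0, 0, 0, 0]
  hand: [1, 1, 1, 1, 1]

```text
clock: 7.3
eef_pos: [0.6106, 0.0879, 0.1513]
tool_rot: [0.755, 0.656, 0.001, 0.001]
ft_force: [5.6, -1.5, -1.0]
grip_width: 0.0123
```

```bash
python3 arc.py
```

```text
t 7.3 eef [0.6106 0.0879 0.1513] w 0.01232571692487737 rx,rz 0.2130463221606288 0.13489908339044798 r 0.252163633551219 tilt 0.564468034335005 F [ 5.5632 -1.4637 -1.0451] Fx 5.712391224332436
```

Call:
arm_command:
  translation:
    - [0, -0.22, -0.42]
    - [0, -0.48, -0.83]
    - [0, -0.75, -1.24]
    - [0, -1.05, -1.64]
    - [0, -1.35, -2.0]
  turn: [0, 0, 0, 0, 0]
  hand: [1, 1, 1, 1, 1]

```text
clock: 7.72
eef_pos: [0.5966, 0.0898, 0.1718]
tool_rot: [0.755, 0.656, 0.001, 0.001]
ft_force: [5.5, -0.0, -1.8]
grip_width: 0.0122
```

Call:
arm_command:
  translation:
    - [0, -0.3, -0.39]
    - [0, -0.6, -0.77]
    - [0, -0.95, -1.15]
    - [0, -1.3, -1.52]
    - [0, -1.6, -1.9]
  turn: [0, 0, 0, 0, 0]
  hand: [1, 1, 1, 1, 1]

```text
clock: 8.13
eef_pos: [0.5807, 0.092, 0.1908]
tool_rot: [0.755, 0.656, 0.001, 0.001]
ft_force: [5.3, -0.3, 0.0]
grip_width: 0.0123
```

```bash
python3 arc.py
```

```text
t 8.1333 eef [0.5807 0.092  0.1908] w 0.012325350625387891 rx,rz 0.18292254908400812 0.17444158027463955 r 0.25276574904861 tilt 0.76167060803673 F [ 5.3285 -0.2517  0.0297] Fx 5.311976493250418
```

Call:
arm_command:
  translation:
    - [0, -0.25, -0.32]
    - [0, -0.55, -0.63]
    - [0, -0.87, -0.94]
    - [0, -1.2, -1.25]
    - [0, -1.55, -1.54]
  turn: [0, 0, 0, 0, 0]
  hand: [1, 1, 1, 1, 1]

```text
clock: 8.55
eef_pos: [0.5655, 0.0941, 0.2064]
tool_rot: [0.755, 0.656, 0.001, 0.001]
ft_force: [5.9, -0.7, 2.2]
grip_width: 0.0121
```

Call:
arm_command:
  translation:
    - [0, -0.31, -0.26]
    - [0, -0.61, -0.51]
    - [0, -0.93, -0.76]
    - [0, -1.25, -1.0]
    - [0, -1.57, -1.24]
  turn: [0, 0, 0, 0, 0]
  hand: [1, 1, 1, 1, 1]

```text
clock: 8.97
eef_pos: [0.5505, 0.0962, 0.2193]
tool_rot: [0.755, 0.656, 0.002, 0.002]
ft_force: [6.6, -1.2, 2.5]
grip_width: 0.0122
```

```bash
cat >> arc.py <<'E'
    t=np.arctan2(b[2],rx);print('tangential F on tool',-np.sin(t)*(f@ex)+np.cos(t)*f[2],'radial',np.cos(t)*(f@ex)+np.sin(t)*f[2])
E
python3 arc.py .935 .985 1.035 1.085 1.135
```

```text
t 8.9667 eef [0.5505 0.0962 0.2193] w 0.012204449315246047 rx,rz 0.1523716837032801 0.2028842255494272 r 0.25373044549553625 tilt 0.9266377815451452 F [ 6.595  -1.2206  2.4721] Fx 6.70046938543149
--
0.945 [0, -0.20, -0.15]
0.955 [0, -0.41, -0.29]
0.965 [0, -0.61, -0.44]
0.975 [0, -0.82, -0.58]
0.985 [0, -1.02, -0.72]
--
0.995 [0, -0.21, -0.14]
1.005 [0, -0.42, -0.27]
1.015 [0, -0.63, -0.41]
1.025 [0, -0.84, -0.54]
1.035 [0, -1.06, -0.66]
--
1.045 [0, -0.22, -0.13]
1.055 [0, -0.43, -0.25]
1.065 [0, -0.65, -0.37]
1.075 [0, -0.87, -0.49]
1.085 [0, -1.09, -0.61]
--
1.095 [0, -0.22, -0.12]
1.105 [0, -0.44, -0.23]
1.115 [0, -0.67, -0.34]
1.125 [0, -0.89, -0.45]
1.135 [0, -1.12, -0.56]
tangential F on tool -3.8731892249687982 radial 6.00048554730823
```

Call:
arm_command:
  translation:
    - [0, -0.15, -0.2]
    - [0, -0.35, -0.36]
    - [0, -0.55, -0.5]
    - [0, -0.75, -0.65]
    - [0, -0.95, -0.8]
  turn: [0, 0, 0, 0, 0]
  hand: [1, 1, 1, 1, 1]

```text
clock: 9.38
eef_pos: [0.5405, 0.0975, 0.2269]
tool_rot: [0.755, 0.656, 0.001, 0.001]
ft_force: [5.6, -0.3, 1.9]
grip_width: 0.012
```

```bash
python3 arc.py
```

```text
t 9.3833 eef [0.5405 0.0975 0.2269] w 0.011985247297966867 rx,rz 0.1422740067746735 0.21047480552001402 r 0.2540502642439239 tilt 0.9763826909540861 F [ 5.6405 -0.2726  1.9189] Fx 5.623900976391693
tangential F on tool -3.5846399867429244 radial 4.739285413764126
```

Call:
arm_command:
  translation:
    - [0, -0.1, -0.07]
    - [0, -0.2, -0.14]
    - [0, -0.31, -0.21]
    - [0, -0.42, -0.28]
    - [0, -0.52, -0.35]
  turn: [0, 0, 0, 0, 0]
  hand: [1, 1, 1, 1, 1]

```text
clock: 9.8
eef_pos: [0.5354, 0.0982, 0.2303]
tool_rot: [0.755, 0.656, 0.001, 0.001]
ft_force: [5.0, -1.4, 1.6]
grip_width: 0.012
```

```bash
python3 arc.py
```

```text
t 9.8 eef [0.5354 0.0982 0.2303] w 0.011991185073109 rx,rz 0.13718369411069728 0.21387151673897814 r 0.25408737001686715 tilt 1.0004690334471735 F [ 4.9756 -1.4258  1.6068] Fx 5.125192731867363
tangential F on tool -3.446449338695416 radial 4.119654294940254
```

Call:
arm_command:
  translation:
    - [0, -0.1, -0.06]
    - [0, -0.2, -0.12]
    - [0, -0.3, -0.19]
    - [0, -0.4, -0.25]
    - [0, -0.5, -0.32]
  turn: [0, 0, 0, 0, 0]
  hand: [1, 1, 1, 1, 1]

```text
clock: 10.22
eef_pos: [0.5306, 0.0989, 0.2333]
tool_rot: [0.755, 0.656, 0.001, 0.001]
ft_force: [6.2, -1.0, 1.5]
grip_width: 0.0122
```

```bash
python3 arc.py
```

```text
t 10.2167 eef [0.5306 0.0989 0.2333] w 0.01218355163152845 rx,rz 0.1323072810566052 0.21693017678411258 r 0.2540943096965728 tilt 1.0231239348460026 F [ 6.1584 -0.9944  1.4698] Fx 6.236786890568923
tangential F on tool -4.559285841244651 radial 4.50228718613293
```

Call:
arm_command:
  translation:
    - [0, -0.09, -0.05]
    - [0, -0.18, -0.11]
    - [0, -0.27, -0.16]
    - [0, -0.36, -0.21]
    - [0, -0.44, -0.27]
  turn: [0, 0, 0, 0, 0]
  hand: [1, 1, 1, 1, 1]

```text
clock: 10.63
eef_pos: [0.5261, 0.0995, 0.2365]
tool_rot: [0.755, 0.656, 0.001, 0.001]
ft_force: [5.2, -2.0, 3.6]
grip_width: 0.0121
```

```bash
python3 arc.py
```

```text
t 10.6333 eef [0.5261 0.0995 0.2365] w 0.012111637790020247 rx,rz 0.12777759730943364 0.22005217718713216 r 0.2544603604865968 tilt 1.0447116733914164 F [ 5.2478 -1.9527  3.6396] Fx 5.467755646713794
tangential F on tool -2.900771658183806 radial 5.893098398037806
```

Call:
arm_command:
  translation:
    - [0, -0.09, -0.06]
    - [0, -0.18, -0.12]
    - [0, -0.27, -0.18]
    - [0, -0.36, -0.24]
    - [0, -0.44, -0.3]
  turn: [0, 0, 0, 0, 0]
  hand: [1, 1, 1, 1, 1]

```text
clock: 11.05
eef_pos: [0.5215, 0.1001, 0.2391]
tool_rot: [0.755, 0.656, 0.001, 0.001]
ft_force: [4.9, -1.3, 1.9]
grip_width: 0.012
```

```bash
python3 arc.py
```

```text
t 11.05 eef [0.5215 0.1001 0.2391] w 0.01201928461964694 rx,rz 0.12314589926351041 0.22271106031413135 r 0.25448993868454467 tilt 1.06569856401717 F [ 4.9073 -1.3273  1.9256] Fx 5.04388629232907
tangential F on tool -3.4822405998185797 radial 4.125876866796159
```

Call:
arm_command:
  translation:
    - [0, -0.09, -0.05]
    - [0, -0.18, -0.1]
    - [0, -0.27, -0.15]
    - [0, -0.36, -0.2]
    - [0, -0.45, -0.26]
  turn: [0, 0, 0, 0, 0]
  hand: [1, 1, 1, 1, 1]

```text
clock: 11.47
eef_pos: [0.517, 0.1007, 0.2416]
tool_rot: [0.755, 0.656, 0.001, 0.001]
ft_force: [5.2, -1.1, 1.2]
grip_width: 0.0121
```

```bash
python3 arc.py
```

```text
t 11.4667 eef [0.517  0.1007 0.2416] w 0.01212830804419592 rx,rz 0.11865301981092743 0.22515258339815253 r 0.2545038799726133 tilt 1.0857910705641374 F [ 5.2372 -1.0904  1.1667] Fx 5.337773525635136
tangential F on tool -4.17823188959955 radial 3.5207226025517664
```

Call:
arm_command:
  translation:
    - [0, -0.09, -0.05]
    - [0, -0.18, -0.1]
    - [0, -0.27, -0.14]
    - [0, -0.36, -0.19]
    - [0, -0.45, -0.24]
  turn: [0, 0, 0, 0, 0]
  hand: [1, 1, 1, 1, 1]

```text
clock: 11.88
eef_pos: [0.5124, 0.1014, 0.2443]
tool_rot: [0.755, 0.656, 0.001, 0.001]
ft_force: [4.5, -2.0, 4.3]
grip_width: 0.0121
```

```bash
python3 arc.py
```

```text
t 11.8833 eef [0.5124 0.1014 0.2443] w 0.012125195086040735 rx,rz 0.11400186253694564 0.22788937778608914 r 0.25481364400208933 tilt 1.1069480312796098 F [ 4.4678 -1.9893  4.3052] Fx 4.70036653253968
tangential F on tool -2.2775898688323757 radial 5.953227176633581
```

Call:
arm_command:
  translation:
    - [0, -0.09, -0.05]
    - [0, -0.18, -0.1]
    - [0, -0.27, -0.14]
    - [0, -0.36, -0.19]
    - [0, -0.45, -0.23]
  turn: [0, 0, 0, 0, 0]
  hand: [1, 1, 1, 1, 1]

```text
clock: 12.3
eef_pos: [0.5083, 0.1019, 0.2464]
tool_rot: [0.755, 0.656, 0.001, 0.001]
ft_force: [6.5, -1.7, 1.8]
grip_width: 0.0121
```

```bash
python3 arc.py;python3 - <<'E'
from h import *
p,d,i=snap('scene')
r,c=w2px(i,[.50,.23,.19]);r,c=int(r),int(c);print(r,c)
cv2.imwrite('pics/s4.png',cv2.cvtColor(cv2.resize(p[r-75:r+75,c-100:c+100],(800,600),interpolation=cv2.INTER_CUBIC),cv2.COLOR_RGB2BGR))
E
```

```text
t 12.3 eef [0.5083 0.1019 0.2464] w 0.012132094107982126 rx,rz 0.10982592379345708 0.23001788447899324 r 0.2548920569913424 tilt 1.1253371552760794 F [ 6.4699 -1.7015  1.833 ] Fx 6.643233501864317
tangential F on tool -5.205154633236526 radial 4.5165000949479825
212 332
```

View pics/s4.png

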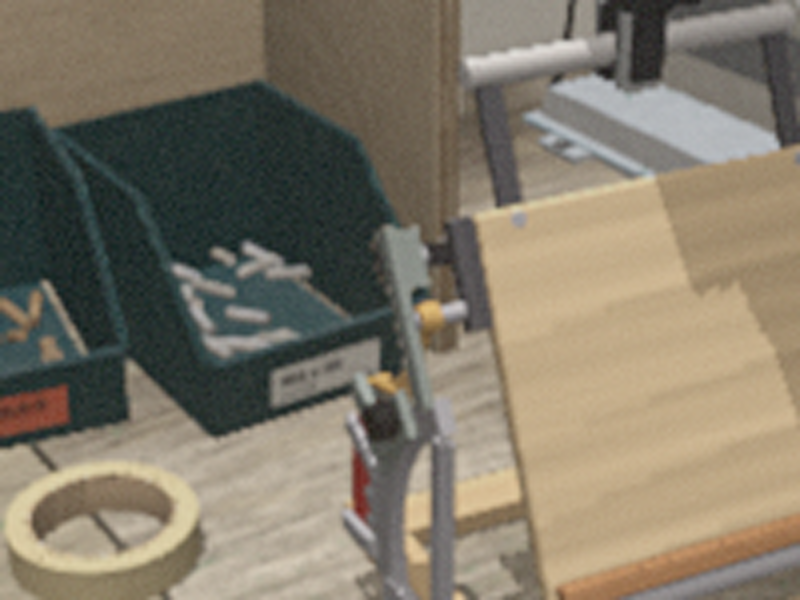

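The picture shows the gripped bar at the top and the pawl pivot at (430, 318), still clear of the carriage's upper end near (410, 240). I can't see the gap to the stop, so I'll go on by force in small steps.

Call:
arm_command:
  translation:
    - [0, -0.07, -0.03]
    - [0, -0.14, -0.07]
    - [0, -0.21, -0.1]
    - [0, -0.28, -0.13]
    - [0, -0.35, -0.17]
  turn: [0, 0, 0, 0, 0]
  hand: [1, 1, 1, 1, 1]

```text
clock: 12.77
eef_pos: [0.5061, 0.1022, 0.2475]
tool_rot: [0.755, 0.656, 0.001, 0.002]
ft_force: [10.3, -2.3, -1.9]
grip_width: 0.0121
```

```bash
python3 arc.py
```

```text
t 12.7667 eef [0.5061 0.1022 0.2475] w 0.012108321461007071 rx,rz 0.10760343934704927 0.23111603216072946 r 0.254937483475917 tilt 1.1350603199453946 F [10.318  -2.312  -1.8674] Fx 10.53879930395346
tangential F on tool -10.342249634320297 radial 2.7552583458932802
```

Call:
arm_command:
  translation:
    - [0, -0.06, -0.03]
    - [0, -0.12, -0.06]
    - [0, -0.12, -0.06]
  turn: [0, 0, 0]
  hand: [1, 1, 1]

```text
clock: 13.02
eef_pos: [0.5054, 0.1023, 0.2479]
tool_rot: [0.755, 0.656, 0.002, 0.002]
ft_force: [11.1, -3.1, -2.6]
grip_width: 0.0119
```

```bash
python3 arc.py;python3 - <<'E'
from h import *
p,d,i=snap('wrist','w5.png')
for n in ['pawl_pivot','ratchet']: print(n,[(e['conf'],e['location']) for e in spot_point('wrist',n)])
q=p[:300,:400]
cv2.imwrite('pics/w5.png',cv2.cvtColor(cv2.resize(q,(800,600),interpolation=cv2.INTER_CUBIC),cv2.COLOR_RGB2BGR))
E
```

```text
t 13.0167 eef [0.5054 0.1023 0.2479] w 0.011924893106905752 rx,rz 0.10685333589140758 0.2314504191756756 r 0.25492534579307313 tilt 1.1382814678928301 F [11.0784 -3.1439 -2.6067] Fx 11.407119835790727
tangential F on tool -11.449290515440607 radial 2.414719928270462
pawl_pivot [(0.72, [38.3, 233.5])]
ratchet [(0.92, [59.2, 291.3])]
```

View pics/w5.png

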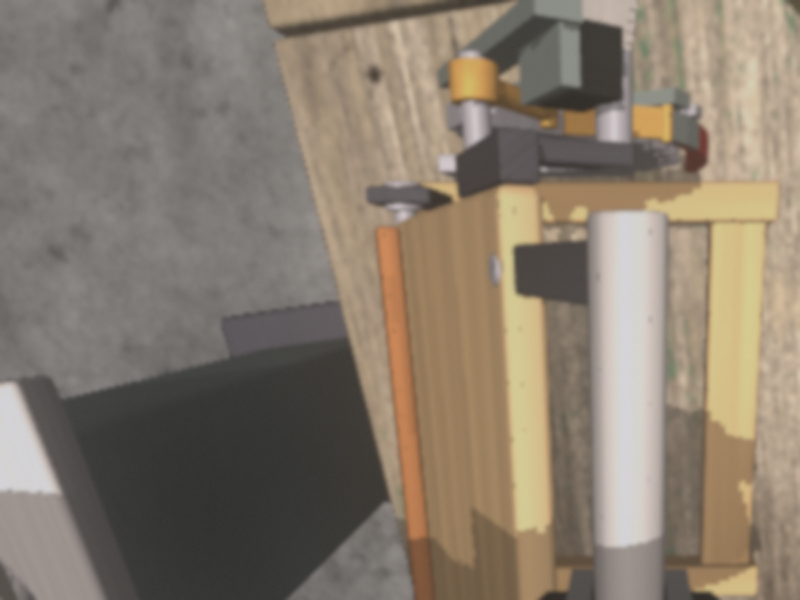

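Contact is confirmed: force climbs about 1.5 N per mm at ~1.13 rad, while the tangential force was steady at about 3.5 N before. I'll now lower slowly along the arc.

```bash
python3 arc.py 1.13 1.03 .93 .83 .75 .65 .55 .45 .35 .25 .15 .07| grep -v t
```

```text
--
1.110 [0, 0.45, 0.22]
1.090 [0, 0.90, 0.44]
1.070 [0, 1.34, 0.68]
1.050 [0, 1.77, 0.92]
1.030 [0, 2.20, 1.18]
--
1.010 [0, 0.43, 0.26]
0.990 [0, 0.85, 0.53]
0.970 [0, 1.26, 0.81]
0.950 [0, 1.67, 1.10]
0.930 [0, 2.08, 1.39]
--
0.910 [0, 0.40, 0.30]
0.890 [0, 0.79, 0.61]
0.870 [0, 1.17, 0.93]
0.850 [0, 1.55, 1.26]
0.830 [0, 1.93, 1.59]
--
0.814 [0, 0.29, 0.27]
0.798 [0, 0.58, 0.55]
0.782 [0, 0.87, 0.83]
0.766 [0, 1.15, 1.12]
0.750 [0, 1.42, 1.41]
--
0.730 [0, 0.34, 0.37]
0.710 [0, 0.67, 0.75]
0.690 [0, 0.99, 1.13]
0.670 [0, 1.30, 1.52]
0.650 [0, 1.61, 1.91]
--
0.630 [0, 0.30, 0.40]
0.610 [0, 0.59, 0.81]
0.590 [0, 0.87, 1.22]
0.570 [0, 1.15, 1.64]
0.550 [0, 1.41, 2.06]
--
0.530 [0, 0.26, 0.43]
0.510 [0, 0.51, 0.86]
0.490 [0, 0.75, 1.30]
0.470 [0, 0.98, 1.75]
0.450 [0, 1.20, 2.19]
--
0.430 [0, 0.21, 0.45]
0.410 [0, 0.42, 0.91]
0.390 [0, 0.61, 1.37]
0.370 [0, 0.80, 1.83]
0.350 [0, 0.97, 2.30]
--
0.330 [0, 0.17, 0.47]
0.310 [0, 0.32, 0.95]
0.290 [0, 0.47, 1.42]
0.270 [0, 0.61, 1.90]
0.250 [0, 0.74, 2.39]
--
0.230 [0, 0.12, 0.49]
0.210 [0, 0.23, 0.97]
0.190 [0, 0.33, 1.46]
0.170 [0, 0.42, 1.96]
0.150 [0, 0.50, 2.45]
--
0.134 [0, 0.06, 0.40]
0.118 [0, 0.11, 0.79]
0.102 [0, 0.15, 1.19]
0.086 [0, 0.19, 1.59]
0.070 [0, 0.22, 1.99]
```

Call:
arm_command:
  translation:
    - [0, 0.45, 0.22]
    - [0, 0.9, 0.44]
    - [0, 1.34, 0.68]
    - [0, 1.77, 0.92]
    - [0, 2.2, 1.18]
  turn: [0, 0, 0, 0, 0]
  hand: [1, 1, 1, 1, 1]

```text
clock: 13.58
eef_pos: [0.5251, 0.0997, 0.2374]
tool_rot: [0.755, 0.656, 0.001, 0.001]
ft_force: [4.1, -2.7, 8.2]
grip_width: 0.012
```

```bash
python3 arc.py
```

```text
t 13.5833 eef [0.5251 0.0997 0.2374] w 0.012036308979660938 rx,rz 0.1267414799397054 0.2209804150227307 r 0.2547464358159404 tilt 1.050058698841108 F [ 4.0609 -2.6855  8.1719] Fx 4.393791965235199
tangential F on tool 0.2542676871207412 radial 9.274714343294791
```

Call:
arm_command:
  translation:
    - [0, 0.45, 0.18]
    - [0, 0.9, 0.4]
    - [0, 1.31, 0.67]
    - [0, 1.72, 0.95]
    - [0, 2.13, 1.24]
  turn: [0, 0, 0, 0, 0]
  hand: [1, 1, 1, 1, 1]

```text
clock: 14.0
eef_pos: [0.5445, 0.097, 0.2243]
tool_rot: [0.754, 0.656, -0.001, -0.001]
ft_force: [0.8, -1.5, 7.3]
grip_width: 0.0118
```

Call:
arm_command:
  translation:
    - [0, 0.4, 0.3]
    - [0, 0.79, 0.61]
    - [0, 1.17, 0.93]
    - [0, 1.55, 1.26]
    - [0, 1.9, 1.6]
  turn: [0, 0, 0, 0, 0]
  hand: [1, 1, 1, 1, 1]

```text
clock: 14.42
eef_pos: [0.5637, 0.0944, 0.2084]
tool_rot: [0.755, 0.656, -0.0, -0.001]
ft_force: [1.9, -1.6, 7.8]
grip_width: 0.0118
```

```bash
python3 arc.py
```

```text
t 14.4167 eef [0.5637 0.0944 0.2084] w 0.011823103915784351 rx,rz 0.1657607531464149 0.1920058280474 r 0.253658954677012 tilt 0.8586250917959238 F [ 1.8908 -1.5925  7.8322] Fx 2.093161970059105
tangential F on tool 3.533777412786111 radial 7.296390204644904
```

Call:
arm_command:
  translation:
    - [0, 0.3, 0.1]
    - [0, 0.55, 0.32]
    - [0, 0.75, 0.55]
    - [0, 0.75, 0.55]
  turn: [0, 0, 0, 0]
  hand: [1, 1, 1, 1]

```text
clock: 14.75
eef_pos: [0.5714, 0.0933, 0.2009]
tool_rot: [0.754, 0.656, -0.001, -0.001]
ft_force: [1.4, 0.2, 0.6]
grip_width: 0.0123
```

```bash
python3 arc.py
```

```text
t 14.75 eef [0.5714 0.0933 0.2009] w 0.012309794591923082 rx,rz 0.17354003854774497 0.1845411512648447 r 0.2533211035214143 tilt 0.8161109006138824 F [1.3954 0.1551 0.5533] Fx 1.3604563368672766
tangential F on tool -0.612047003112199 radial 1.3350489253328963
```

Call:
arm_command:
  translation:
    - [0, 0.29, 0.25]
    - [0, 0.58, 0.53]
    - [0, 0.87, 0.81]
    - [0, 1.15, 1.1]
    - [0, 1.15, 1.1]
  turn: [0, 0, 0, 0, 0]
  hand: [1, 1, 1, 1, 1]

```text
clock: 15.17
eef_pos: [0.5833, 0.0916, 0.1895]
tool_rot: [0.755, 0.656, -0.001, -0.001]
ft_force: [-0.5, 0.8, -3.3]
grip_width: 0.0123
```

```bash
python3 arc.py
```

```text
t 15.1667 eef [0.5833 0.0916 0.1895] w 0.01228316157902519 rx,rz 0.1854831485167895 0.17310153342475618 r 0.25370876858654956 tilt 0.7508827517551333 F [-0.5116  0.775  -3.3054] Fx -0.6140972364066165
tangential F on tool -1.9975174287849669 radial -2.7041550006958097
```

Call:
arm_command:
  translation:
    - [0, 0.34, 0.39]
    - [0, 0.67, 0.78]
    - [0, 0.99, 1.17]
    - [0, 1.3, 1.56]
    - [0, 1.3, 1.56]
  turn: [0, 0, 0, 0, 0]
  hand: [1, 1, 1, 1, 1]

```text
clock: 15.58
eef_pos: [0.5967, 0.0898, 0.1741]
tool_rot: [0.755, 0.656, -0.0, -0.0]
ft_force: [-1.5, 1.0, -3.3]
grip_width: 0.012
```

```bash
python3 arc.py
```

```text
t 15.5833 eef [0.5967 0.0898 0.1741] w 0.012034659628115472 rx,rz 0.1990443892439163 0.15765594158438018 r 0.253917436987579 tilt 0.669883293756984 F [-1.5128  0.9671 -3.2928] Fx -1.6321952899548007
tangential F on tool -1.5677883536889048 radial -3.323951990345253
```

The board passed below the 0.77 notch while carried only by the gripper, so the pawl is off. Continuing down.

Call:
arm_command:
  translation:
    - [0, 0.27, 0.43]
    - [0, 0.56, 0.84]
    - [0, 0.84, 1.26]
    - [0, 1.12, 1.68]
    - [0, 1.38, 2.1]
  turn: [0, 0, 0, 0, 0]
  hand: [1, 1, 1, 1, 1]

```text
clock: 16.0
eef_pos: [0.6108, 0.0879, 0.1543]
tool_rot: [0.755, 0.656, 0.001, 0.0]
ft_force: [-1.4, 0.2, 0.1]
grip_width: 0.0121
```

Call:
arm_command:
  translation:
    - [0, 0.26, 0.43]
    - [0, 0.51, 0.86]
    - [0, 0.75, 1.3]
    - [0, 0.98, 1.75]
    - [0, 1.2, 2.2]
  turn: [0, 0, 0, 0, 0]
  hand: [1, 1, 1, 1, 1]

```text
clock: 16.42
eef_pos: [0.6231, 0.0862, 0.1327]
tool_rot: [0.755, 0.656, 0.001, 0.001]
ft_force: [1.8, -0.8, 2.8]
grip_width: 0.0118
```

```bash
python3 arc.py
```

```text
t 16.4167 eef [0.6231 0.0862 0.1327] w 0.011809411591987305 rx,rz 0.22569411010484836 0.1162630260601151 r 0.25387974035884475 tilt 0.47568248466602203 F [ 1.8285 -0.8434  2.7904] Fx 1.927729216619652
tangential F on tool 1.5978322062570738 radial 2.9915720889643613
```

Call:
arm_command:
  translation:
    - [0, 0.22, 0.42]
    - [0, 0.43, 0.86]
    - [0, 0.63, 1.3]
    - [0, 0.83, 1.76]
    - [0, 1.02, 2.22]
  turn: [0, 0, 0, 0, 0]
  hand: [1, 1, 1, 1, 1]

```text
clock: 16.83
eef_pos: [0.6326, 0.0849, 0.11]
tool_rot: [0.754, 0.656, 0.0, 0.0]
ft_force: [2.7, 1.8, 0.4]
grip_width: 0.0119
```

Call:
arm_command:
  translation:
    - [0, 0.18, 0.46]
    - [0, 0.34, 0.93]
    - [0, 0.5, 1.4]
    - [0, 0.65, 1.88]
    - [0, 0.79, 2.36]
  turn: [0, 0, 0, 0, 0]
  hand: [1, 1, 1, 1, 1]

```text
clock: 17.25
eef_pos: [0.6401, 0.0839, 0.0861]
tool_rot: [0.754, 0.656, 0.0, 0.0]
ft_force: [4.4, 0.7, 1.6]
grip_width: 0.0122
```

```bash
python3 arc.py
```

```text
t 17.25 eef [0.6401 0.0839 0.0861] w 0.012234672833227704 rx,rz 0.24285702584056518 0.06970073850001318 r 0.25266129095603895 tilt 0.27949087135636347 F [4.3861 0.6878 1.6351] Fx 4.248470454321581
tangential F on tool 0.39965439896434685 radial 4.534685511025984
```

Call:
arm_command:
  translation:
    - [0, 0.16, 0.48]
    - [0, 0.3, 0.97]
    - [0, 0.42, 1.46]
    - [0, 0.53, 1.95]
    - [0, 0.64, 2.44]
  turn: [0, 0, 0, 0, 0]
  hand: [1, 1, 1, 1, 1]

```text
clock: 17.67
eef_pos: [0.6454, 0.0831, 0.0613]
tool_rot: [0.754, 0.656, -0.001, -0.001]
ft_force: [2.0, 1.5, 0.3]
grip_width: 0.0118
```

Call:
arm_command:
  translation:
    - [0, 0.08, 0.4]
    - [0, 0.15, 0.8]
    - [0, 0.21, 1.2]
    - [0, 0.26, 1.6]
    - [0, 0.3, 2.0]
  turn: [0, 0, 0, 0, 0]
  hand: [1, 1, 1, 1, 1]

```text
clock: 18.08
eef_pos: [0.648, 0.0827, 0.0414]
tool_rot: [0.754, 0.656, -0.001, -0.001]
ft_force: [-2.0, 2.8, 0.1]
grip_width: 0.0117
```

```bash
python3 arc.py
```

```text
t 18.0833 eef [0.648  0.0827 0.0414] w 0.011728943783706737 rx,rz 0.250823096586211 0.024959659887035877 r 0.25206191779555326 tilt 0.09918448141949217 F [-2.0143  2.8453  0.0739] Fx -2.3891117352220848
tangential F on tool 0.3100827883846849 radial -2.370054962895773
```

Getting near flat, in smaller steps.

Call:
arm_command:
  translation:
    - [0, 0, 0.35]
    - [0, 0, 0.7]
    - [0, 0, 1.05]
    - [0, 0, 1.4]
    - [0, 0, 1.4]
  turn: [0, 0, 0, 0, 0]
  hand: [1, 1, 1, 1, 1]

```text
clock: 18.5
eef_pos: [0.6489, 0.0826, 0.0273]
tool_rot: [0.754, 0.656, -0.0, -0.0]
ft_force: [0.3, 3.5, -2.9]
grip_width: 0.0122
```

```bash
python3 arc.py; python3 - <<'E'
from h import *
p,d,i=snap('scene')
for cr in [(360,245),(350,245)]: pass
K=np.array(i['mtx']);T=np.linalg.inv(np.array(i['world_to_cam']))
r,c=np.nonzero(d>0);z=d[r,c]
P=(T@np.c_[(c-K[0,2])/K[0,0]*z,(r-K[1,2])/K[1,1]*z,z,np.ones_like(z)].T).T[:,:3]
ex=np.array([np.cos(.139),-np.sin(.139)]);u=(P[:,:2]-[.3996,.1176])@ex;v=(P[:,:2]-[.3996,.1176])@np.array([-ex[1],ex[0]])
m=(u>.05)&(u<.18)&(abs(v)<.08)&(P[:,2]>.04)&(P[:,2]<.12)
a=np.polyfit(u[m],P[m,2],1);print('board slope',np.arctan(a[0]),m.sum(), np.std(P[m,2]-np.polyval(a,u[m])))
m=(abs(u-.25)<.03)&(abs(v)>.03)&(abs(v)<.075)&(P[:,2]>.03)&(P[:,2]<.12)
print('bar top',np.percentile(P[m,2],[50,90,97]),m.sum(),'u',np.median(u[m]))
E
```

```text
t 18.5 eef [0.6489 0.0826 0.0273] w 0.012162720903913075 rx,rz 0.2517409229709555 0.010868486626746797 r 0.2519754279683325 tilt 0.04314650684076735 F [ 0.2921  3.527  -2.8842] Fx -0.19935420217302563
tangential F on tool -2.872906551673023 radial -0.3235727663395559
board slope 0.02595351816539731 2629 0.0008892507344132856
bar top [0.06396456 0.06726552 0.06804794] 204 u 0.24469619070342424
```

Call:
arm_command:
  translation:
    - [0, 0, 0.15]
    - [0, 0, 0.3]
    - [0, 0, 0.45]
    - [0, 0, 0.45]
  turn: [0, 0, 0, 0]
  hand: [1, 1, 1, 1]

```text
clock: 18.88
eef_pos: [0.649, 0.0826, 0.0236]
tool_rot: [0.754, 0.656, 0.0, -0.0]
ft_force: [0.0, 4.7, -1.6]
grip_width: 0.0121
```

```bash
cat > slope.py <<'E'
from h import *
def slope():
    out=[]
    for cam in ('scene','side'):
        p,d,i=snap(cam)
        K=np.array(i['mtx']);T=np.linalg.inv(np.array(i['world_to_cam']))
        r,c=np.nonzero(d>0);z=d[r,c]
        P=(T@np.c_[(c-K[0,2])/K[0,0]*z,(r-K[1,2])/K[1,1]*z,z,np.ones_like(z)].T).T[:,:3]
        ex=np.array([np.cos(.139),-np.sin(.139)]);u=(P[:,:2]-[.3996,.1176])@ex;v=(P[:,:2]-[.3996,.1176])@np.array([-ex[1],ex[0]])
        m=(u>.05)&(u<.17)&(abs(v)<.08)&(P[:,2]>.045)&(P[:,2]<.13)
        a=np.polyfit(u[m],P[m,2],1);k=abs(P[m,2]-np.polyval(a,u[m]))<.004;a=np.polyfit(u[m][k],P[m,2][k],1)
        out.append(float(np.arctan(a[0])))
    print('slopes',np.round(out,4))
slope()
E
python3 arc.py; python3 slope.py
```

```text
t 18.8833 eef [0.649  0.0826 0.0236] w 0.0120716378178169 rx,rz 0.2517995116326736 0.007161904347977394 r 0.25190134364933925 tilt 0.028435217833357892 F [ 0.0457  4.6887 -1.5852] Fx -0.6043762021068463
tangential F on tool -1.5673963624988636 radial -0.6492018953652807
slopes [0.0112 0.0122]
```

Call:
arm_command:
  translation:
    - [0, 0, 0.1]
    - [0, 0, 0.2]
    - [0, 0, 0.3]
    - [0, 0, 0.3]
  turn: [0, 0, 0, 0]
  hand: [1, 1, 1, 1]

```text
clock: 19.32
eef_pos: [0.649, 0.0826, 0.0205]
tool_rot: [0.754, 0.656, 0.0, -0.0]
ft_force: [-0.7, 4.5, -0.7]
grip_width: 0.0115
```

```bash
python3 arc.py; python3 slope.py
```

```text
t 19.3167 eef [0.649  0.0826 0.0205] w 0.011496568477367049 rx,rz 0.2518220077923944 0.004138829186583599 r 0.251856017429857 tilt 0.016434054408981564 F [-0.6577  4.4824 -0.7427] Fx -1.2723812819732672
tangential F on tool -0.7216564418369658 radial -1.2844139315293504
slopes [-0.0017 -0.0006]
```

Call:
arm_command:
  translation:
    - [0, 0, 0.08]
    - [0, 0, 0.15]
    - [0, 0, 0.15]
  turn: [0, 0, 0]
  hand: [1, 1, 1]

```text
clock: 19.67
eef_pos: [0.649, 0.0826, 0.0204]
tool_rot: [0.754, 0.656, 0.0, 0.0]
ft_force: [-4.4, 5.1, 5.1]
grip_width: 0.0121
```

```bash
python3 arc.py; python3 slope.py
```

```text
t 19.6667 eef [0.649  0.0826 0.0204] w 0.012056594900180344 rx,rz 0.2518565461438751 0.003989378798341756 r 0.25188813981352626 tilt 0.015838560728220416 F [-4.3923  5.1355  5.1019] Fx -5.061512212375924
tangential F on tool 5.181395866079577 radial -4.980074428116533
slopes [-0.0027 -0.0002]
```

Flat is confirmed: slope ~0 in both cameras, with the base stop pushing back 5 N. Now I'll lift to about 0.25 rad.

Call:
arm_command:
  translation:
    - [0, -0.1, -0.7]
    - [0, -0.13, -1.35]
    - [0, -0.17, -1.97]
    - [0, -0.22, -2.6]
    - [0, -0.3, -3.22]
  turn: [0, 0, 0, 0, 0]
  hand: [1, 1, 1, 1, 1]

```text
clock: 20.18
eef_pos: [0.6472, 0.0828, 0.0521]
tool_rot: [0.755, 0.656, 0.001, 0.001]
ft_force: [2.9, 3.5, -5.9]
grip_width: 0.0119
```

Call:
arm_command:
  translation:
    - [0, -0.08, -0.62]
    - [0, -0.18, -1.23]
    - [0, -0.3, -1.85]
    - [0, -0.43, -2.46]
    - [0, -0.57, -3.07]
  turn: [0, 0, 0, 0, 0]
  hand: [1, 1, 1, 1, 1]

```text
clock: 20.6
eef_pos: [0.6415, 0.0835, 0.083]
tool_rot: [0.755, 0.656, 0.001, 0.001]
ft_force: [2.8, 4.8, -4.5]
grip_width: 0.0118
```

```bash
sed -i 's/.0386/.0346/' arc.py; python3 arc.py; python3 slope.py
```

```text
t 20.6 eef [0.6415 0.0835 0.083 ] w 0.011833812046517898 rx,rz 0.24430800452741722 0.06258633900809646 r 0.25219724603295113 tilt 0.2507847576454953 F [ 2.7701  4.839  -4.4942] Fx 2.072953953957703
tangential F on tool -4.86804522124669 radial 0.8928080364762756
slopes [0.2471 0.2539]
```

Call:
arm_command:
  translation:
    - [0, 0.04, 0.2]
    - [0, 0.08, 0.4]
    - [0, 0.12, 0.6]
    - [0, 0.15, 0.75]
    - [0, 0.15, 0.75]
  turn: [0, 0, 0, 0, 0]
  hand: [1, 1, 1, 1, 1]

```text
clock: 21.12
eef_pos: [0.6434, 0.0833, 0.0746]
tool_rot: [0.755, 0.656, 0.001, 0.001]
ft_force: [5.6, 3.7, -2.2]
grip_width: 0.0117
```

```bash
python3 arc.py; python3 slope.py
```

```text
t 21.1167 eef [0.6434 0.0833 0.0746] w 0.01167826411706736 rx,rz 0.2462389478176731 0.05416174574570095 r 0.25212519533869815 tilt 0.21650838134956255 F [ 5.6172  3.7306 -2.235 ] Fx 5.046154463023533
tangential F on tool -3.266848112150011 radial 4.448217849233133
slopes [0.2138 0.2139]
```

Call:
arm_command:
  translation:
    - [0, 0.05, 0.1]
    - [0, 0.1, 0.2]
    - [0, 0.1, 0.2]
  turn: [0, 0, 0]
  hand: [1, 1, 1]

```text
clock: 21.47
eef_pos: [0.6438, 0.0832, 0.0728]
tool_rot: [0.755, 0.656, 0.001, 0.0]
ft_force: [3.6, 3.4, 0.2]
grip_width: 0.0119
```

```bash
python3 arc.py; python3 slope.py
```

```text
t 21.4667 eef [0.6438 0.0832 0.0728] w 0.01187852792982649 rx,rz 0.24656778901079196 0.052380402184224205 r 0.25207019084106613 tilt 0.20932620373359823 F [3.5936 3.4333 0.2277] Fx 3.083270493911953
tangential F on tool -0.4180075368287848 radial 3.0632759532382665
slopes [0.206  0.2059]
```

Call:
arm_command:
  translation:
    - [0, 0.03, 0.1]
    - [0, 0.05, 0.15]
    - [0, 0.05, 0.15]
  turn: [0, 0, 0]
  hand: [1, 1, 1]

```text
clock: 21.82
eef_pos: [0.6439, 0.0832, 0.0719]
tool_rot: [0.755, 0.656, 0.001, 0.0]
ft_force: [2.5, 4.1, 4.2]
grip_width: 0.0122
```

```bash
python3 arc.py; python3 slope.py
```

```text
t 21.8167 eef [0.6439 0.0832 0.0719] w 0.012173010528404651 rx,rz 0.24672851689480244 0.05154249898178936 r 0.25205473661567357 tilt 0.20594196357589803 F [2.4636 4.099  4.2291] Fx 1.8718837846163219
tangential F on tool 3.756990033776177 radial 2.697141934269606
slopes [0.2011 0.2028]
```

The notch carries it (the force reversed to +4 N upward with almost no motion). Opening part way, then going straight up.

Call:
arm_command:
  translation:
    - [0, 0, -0.06]
    - [0, 0, -0.06]
    - [0, 0, -0.06]
    - [0, 0, -0.06]
    - [0, 0, -0.06]
  turn: [0, 0, 0, 0, 0]
  hand: [0.8, 0.7, 0.5, 0.4, 0.4]

```text
clock: 22.33
eef_pos: [0.6426, 0.0827, 0.0709]
tool_rot: [0.755, 0.656, -0.001, -0.0]
ft_force: [-0.5, -1.0, 0.2]
grip_width: 0.0513
```

```bash
python3 arc.py; python3 slope.py; python3 - <<'E'
from h import *
p,d,i=snap('wrist','w6.png')
E
```

```text
t 22.3333 eef [0.6426 0.0827 0.0709] w 0.05131071775901699 rx,rz 0.2454909729183077 0.050489076741190596 r 0.25062913768066775 tilt 0.20283738082076408 F [-0.4617 -0.9736  0.203 ] Fx -0.3223523746914584
tangential F on tool 0.26378774513162695 radial -0.2748471652086054
slopes [0.2059 0.2068]
```

View pics/w6.png

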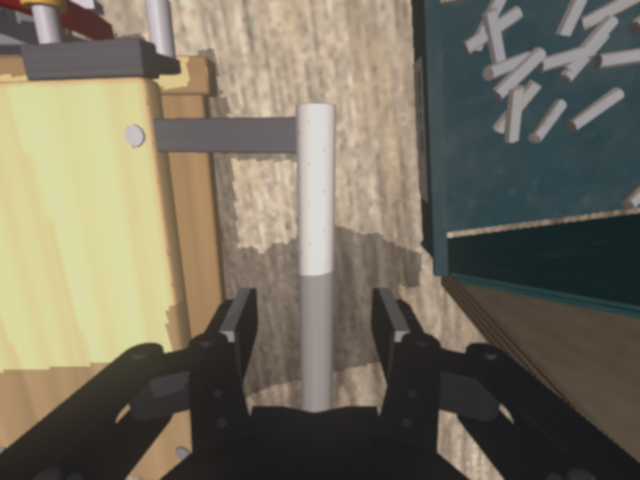

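The jaws stand clear on both sides of the bar (column 316; pads at columns 250 and 380), and the board is held at ~0.206 rad. Backing straight up, then clear.

Call:
arm_command:
  translation:
    - [0, 0, -1]
    - [0, 0, -3]
    - [0, 0, -6]
    - [0, 0, -10]
    - [0, 0, -14]
  turn: [0, 0, 0, 0, 0]
  hand: [0.4, 0.4, 0.4, 0.4, 0.4]

```text
clock: 22.9
eef_pos: [0.6425, 0.0831, 0.2131]
tool_rot: [0.754, 0.656, -0.001, -0.0]
ft_force: [1.1, -0.5, 0.1]
grip_width: 0.0514
```

Call:
arm_command:
  translation:
    - [0, 0, -4]
    - [0, 0, -8]
    - [0, -2, -11]
    - [0, -4, -11]
    - [0, -4, -11]
  turn: [0, 0, 0, 0, 0]
  hand: [0.4, 0.4, 0.4, 0.4, 0.4]

```text
clock: 23.32
eef_pos: [0.6019, 0.0893, 0.3263]
tool_rot: [0.754, 0.657, 0.002, 0.001]
ft_force: [0.8, -0.1, -0.5]
grip_width: 0.0512
```

```bash
python3 arc.py; python3 slope.py; python3 - <<'E'
from h import *
p,d,i=snap('scene','s7.png')
E
```

```text
t 23.3167 eef [0.6019 0.0893 0.3263] w 0.051212706936575786 rx,rz 0.20427357987532876 0.3059191233163275 r 0.3678507923679283 tilt 0.9820529485672935 F [ 0.8428 -0.1018 -0.5325] Fx 0.8487778393123775
tangential F on tool -1.0016098758147731 radial 0.02845196928899124
slopes [0.206  0.2048]
```

View pics/s7.png

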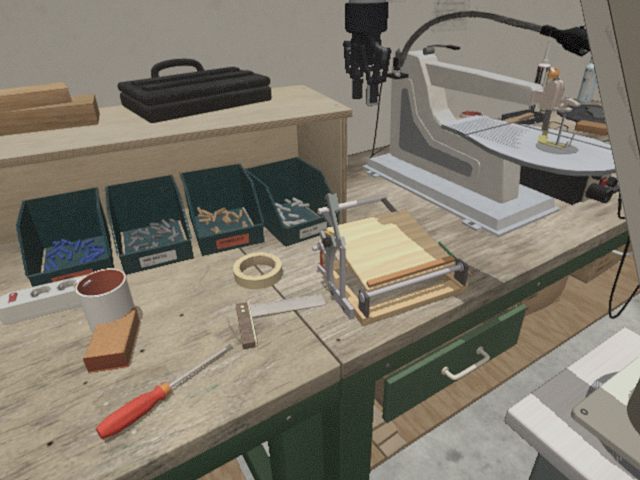

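The board sits at the low tilt (its far bar at about (375, 205)). The tape (258, 270) and the try square (280, 315) are where they were, and the gripper is well clear at (365, 60). Handing in.

```bash
python3 -c "
from workcell import *
job_done()"
```

```text
the job is handed in; nothing more can be done
```

The board now rests in its lowest notch at about 0.206 rad, and the job is handed in at about 23 s on the robot's clock.

- **Grip:** My first attempt closed just above the bar. The real fingertips are about 33 mm higher than the pose reading implies. I re-gripped 3.3 cm lower.
- **Lift to the stop:** I lifted the board from about 0.49 rad until it met the stop at about 1.13 rad. That put roughly 8 N at the bar, or about 11 N at the stop.
- **Pawl off:** I did not see the pawl thrown off. The evidence is that the board then came down past every notch without catching. The tool pushed down with about 3.5 N at one moment on the way.
- **Flat:** I lowered it fully flat. Both cameras showed a slope near 0, and the base pushed back about 5 N.
- **First notch:** I raised it to 0.25 rad and let it down until the notch carried it. The force reversed to about 4 N upward at the bar with almost no motion. Then I let go.

**Last checks:** After release and retreat the slopes read 0.206 and 0.205 rad from the two cameras, and tool forces were near zero. The gripper was clear of everything. The tape and try square look unmoved in the final scene picture. I did not measure the pencil separately; the arm never went near it.

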